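Clamp a double-walled beaker in the arbor press

ROBOT

A 7-joint arm with a two-finger parallel gripper is mounted at the origin on the work surface. World frame = base frame: x ahead of the robot, y to its left, z up, the work surface at z = 0. Lengths are in m, angles in rad, forces in N, time in s.
With the tool pointing down it reaches from about 0.4 to 0.9 m from the base axis. Payload 5.5 kg.
Tool frame: the origin (TCP) lies midway between the tips of the shut fingers; the grasp point (between the pads) lies 19 mm behind it (manip.grip_depth is the distance from the TCP to the grasp point, in m); z points along the fingers, y is the line along which they close (so a half turn about z gives the same grasp; the last joint's range is limited). The gripper opens to 92 mm and grips with 3 to 60 N. Pads are 19 mm wide; open, the fingers measure 130 mm over their backs; the gripper's body (75 mm by 190 mm) begins 47 mm behind the grasp point.
Start: joints at [1.565, 0.501, -0.427, 1.55, 0.221, 1.138, -0.21], TCP at [0.173, -0.627, 0.227] pointing down, gripper open.
Joint ranges: [-2.88, 2.88], [-0.31, 2.03], [-1.54, 1.56], [0.2, 2.42], [-1.41, 4.55], [0.19, 2.02], [-2.57, 2.57]. Speed limits (rad/s): [2.57, 2.57, 3.14, 3.14, 3.14, 3.14, 3.14].

INTERFACE

Orientations are given as a unit quaternion [x, y, z, w].
In Python, from bench import manip, effector, viewer gives the robot as it stands. Calls block until the motion is done:
- manip.move_pose(position, orientation): joint-space move of the TCP to a pose.
- manip.servo_line(position, ori=None, vel=0.15): straight line of the TCP; ori=None keeps the orientation; vel is the mean speed in m/s.
- manip.movej(angles): joint-space move.
- effector.open_jaws() and effector.close(f_grip=None): open the fingers fully, or close them until they stop; f_grip is the grip in N (None keeps the last).
- manip.sleep(seconds).
- manip.solve_ik(position, orientation): joint angles nearest the present ones, or None.
- viewer.get_image(name): name is "scene" or "top" or "wrist"; returns the picture (480x640x3 uint8, red, green, blue); there is no depth.
- viewer.get_calibration(name): a dict with "vfov" (degrees; the focal length in pixels is half the picture's height over the tangent of half this angle, whatever the lens; pixels are square), "cx", "cy" (the principal point, pixels), "eye" and "attitude" of the camera in the world. Camera axes: x right, y down, z forward; pixel columns grow to the right and rows downward; lengths in m; the calibration is good to about 2 mm. A picture is of the moment at which its call begins: read the wrist's pose just before it. get_calibration takes no time and is no camera call; for the wrist camera it gives the pose at the moment of the call.
A pose or a line that the arm cannot do raises manip.PlanningError and nothing moves.
- manip.hand_in(): hands the job in; it is judged then, once.
Readings, each from a call of its own:
- manip.current_clock(): time.
- manip.current_q(): joint angles.
- manip.current_joint_velocities(): joint speeds.
- manip.current_tau(): joint torques, N m.
- manip.current_tool_pos(): TCP position.
- manip.current_tcp_rot(): TCP orientation.
- manip.current_force(): force on the tool from outside, world axes, zero at the start.
- manip.current_wrist_torque(): the same for the moment, N m.
- manip.current_finger_gap(): finger opening in m.
- manip.current_gripper_force(): force on a finger pad.
Only numpy, scipy, OpenCV 4.12 (cv2) and the standard library are available. Lean on these libraries where they do the work, as an engineer would, in place of code of your own. Each camera call takes 0.05 s, during which the arm holds its last target. There are 200 camera calls.

TASK

Make up the double-walled beaker: set the lipped liner into the shell that waits on the press's drawn-out carriage, so that the lip sits down on the shell's rim all round, then push the carriage in under the ram to its stop. Pull the spring-return lever down until the platen bears on the lip and finish while still holding the lever, so that the joint stays clamped to set, with about 60 newtons at the platen (30 to 150 will do): do not let go at the end. Leave the other things on the bench alone.

Things in the scene. Friction and masses are not known exactly. Their poses are not given: they have to be found in the camera images.
- press: Fixed grey arbor press, 450 mm long, 120 wide, 285 to the top of its raised ram, 350 to the top of its lever. Origin on the bench under the ram's axis; z up, +y to its column, -y along the slide to the loading end (bed ends at y -310); lever on the -x side. The head (x -31 to 31, y -40 to 133, z 150 to 235) overhangs the ram position, so load at the drawn-out carriage.
- shell: Open tapered metal cup, the outer wall: foot radius 24 mm, rim outer radius 30, rim inner radius 27.5, height 58, floor 4 thick, 160 g. Stands upright and loose in the carriage's nest. Origin at the centre of its underside, z up its axis.
- liner: Open tapered metal cup with a flat lip round its mouth: foot radius 20 mm, wall radius 25.5 under the lip, lip radius 33.5, lip 4 thick with underside 50 above the foot; height 54, about 130 g. Stands upright on the bench to the right of the slide, beside the plain beaker; grip the lip (67 wide) from above. Origin: centre of its underside; when nested, 8 above the shell's.
- carriage (a joint): Travel of the shuttle carriage along the press's +y: 0 drawn out for loading, 0.130 m in at its stop, with the nest right under the ram. It stays where it is left; pushing takes 2 to 3 N.
- nest (a point): Centre of the carriage's top plate inside the nest ring (ring inner radius 25.5 mm, 7 high), where the shell's foot stands; 37 above the bench.
- carriage_knob (a point): Centre of the head of the carriage's upright knob (24 mm diameter, 17 high; its top is 9 above this point and 77 above the bench), 120 towards -y of the nest. Grip it from above or push it.
- lever (a joint): Press lever angle, rad: 0 at rest (78 degrees above level), growing as the handle is pulled to the press's -y and down; at most 1.35. A return spring lifts it: moving it takes 3 to 5 N at the handle, square to the lever. The ram falls 16 mm per rad; each further newton there gives 9.4 N at the platen. The platen meets a nested liner's lip at about 0.94.
- lever_handle (a point): Middle of the black revolving handle at the lever's end: a level cylinder along the press's x, 21 mm diameter, 66 long, sticking out to -x, 150 from the pivot axis, 338 above the bench at rest. It turns freely about its own length. Pinch it from above with the fingers along the press's y, or bear on it from above once the lever leans.
- lever_pivot (a point): Lever's pivot, on the pinion axis (along the press's x), 190 above the bench, 58 to -x of the ram's axis and 27 to its +y; the handle's middle lies 46 further to -x.
- ram: Square steel ram with a round white platen, 76 mm diameter, 12 thick. Origin at the centre of the platen's lower face; 114 above the bench at rest, 15 above the lip of a nested beaker on the carriage.
- beaker: Bystander: plain straight metal beaker without lip, 52 mm diameter, 46 high. Origin at the centre of its underside.
- block: Bystander: steel bench block, 100 x 65 x 22 mm.
- pliers: Bystander: pliers with red handles, about 155 mm long, lying flat.
Not all that is in view belongs to the job. What is shaped like the liner but pink is not meant.

How it is judged:
On the way, in this order (a step that is already met when the one before it is completed fails the run):
1. the liner is nested in the shell, its lip down on the rim (z of liner in the frame of shell between 0.0055 and 0.0105 m and horizontal distance between liner and shell below 0.005 m and angle between the z axis of liner and the z axis of shell, either way round below 0.07 rad), for 0.2 s.
2. the carriage is in at its stop (value of joint carriage above 0.125 m), for 0.2 s.
At the end, for the whole second after the job is handed in: The liner is nested in the shell (axes within 5 mm and 0.07 rad, lip on the rim within 2.5 mm), the shell stands in its nest, the carriage is within 5 mm of its stop, the platen presses on the liner with 20 to 190 N, and the robot is still holding the lever (all of step 1 and horizontal distance between shell and nest below 0.005 m and angle between shell's own z axis and vertical below 0.07 rad and value of joint carriage above 0.125 m and contact force between ram and liner between 20 and 190 N and contact force between any of the fingers, the arm and lever above 1 N); the arm keeps its last pose, push and grip.
It fails at once if a bystander on the bench was moved more than 30 mm (distance of any of beaker, block, pliers from where it was at the start of the episode above 0.03 m).
It also fails if it takes over 64 s, if anything falls off the work surface, if the arm or the gripper's body presses on something with over 40 N, if the wrist force passes 120 N, or if a joint passes its speed limit or range.

## Working session

There is one attempt and no reset: what is moved stays moved. The work goes in short steps, each a Python script; the robot and the scene stay as the last script left them, time stands still between calls to the robot, and variables do not carry over. Pictures are saved under pics/ and viewed, at most 10 in all, crops included, and the job is handed in when it is done.

```bash
mkdir -p pics; ls; python3 - <<'E'
from bench import manip, effector, viewer
import cv2
for n in("scene","top"):
    cv2.imwrite(f"pics/{n}0.png",viewer.get_image(n)[:,:,::-1]); print(n,viewer.get_calibration(n))
print(manip.current_clock(),manip.current_tcp_rot(),manip.grip_depth)
E
```

```text
pics
scene {'vfov': 54.815495658792784, 'cx': 323.7521093314026, 'cy': 241.26044725230182, 'eye': array([ 1.029973  , -0.06649848,  1.11697678]), 'attitude': array([ 0.73630537,  0.62460388, -0.17040914, -0.19668534])}
top {'vfov': 48.44258433386117, 'cx': 325.2923171867934, 'cy': 244.99252441813098, 'eye': array([0.28814369, 0.03964108, 1.6621767 ]), 'attitude': array([ 0.7126983 , -0.69642934,  0.06145909, -0.05718462])}
0.1 [ 9.90978037e-01  1.34021260e-01 -8.60028740e-05 -9.08008562e-04] 0.0188
```

View pics/scene0.png

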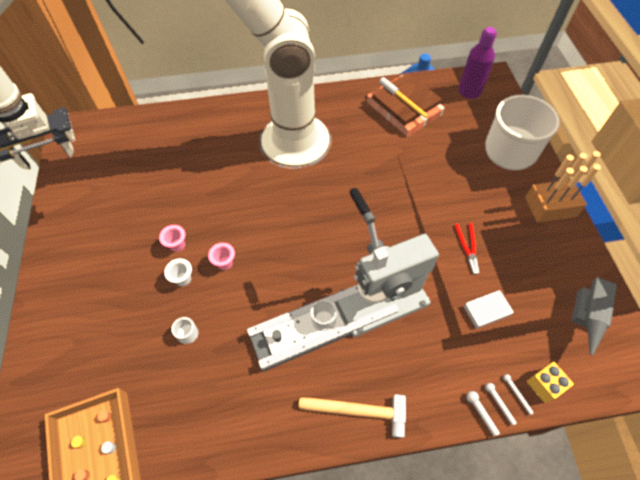

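View pics/top0.png

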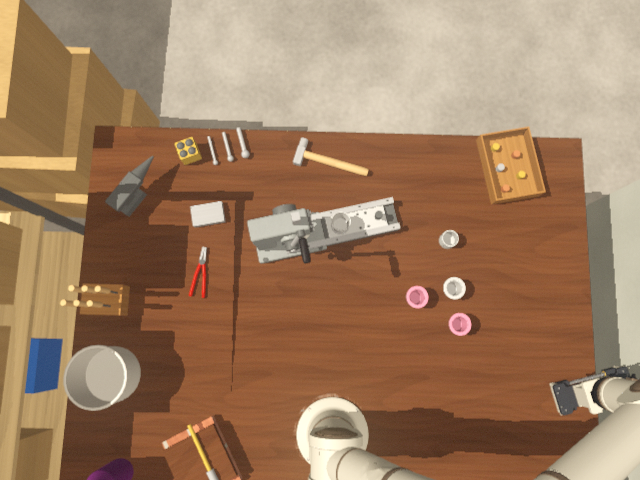

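Top view: the press runs from its loading end at (395,212) to its column at (260,240). The shell is at (341,223) and the knob at about (379,215). Two grey cups could be the liner, top (454,288) / scene (178,272) and top (449,239) / scene (185,330). The pink ones are decoys. The first looks lipped, so I'll check it in a crop.

```bash
python3 - <<'E'
import cv2,numpy as np
s=cv2.imread("pics/scene0.png");t=cv2.imread("pics/top0.png")
a=cv2.resize(t[190:340,240:490],None,fx=3.2,fy=3.2,interpolation=cv2.INTER_CUBIC)[:,:800]
cv2.imwrite("pics/topc.png",a)
b=cv2.resize(s[215:375,140:460],None,fx=2.5,fy=2.5,interpolation=cv2.INTER_CUBIC)
cv2.imwrite("pics/scenec.png",b)
E
```

```text
(no output)
```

View pics/topc.png

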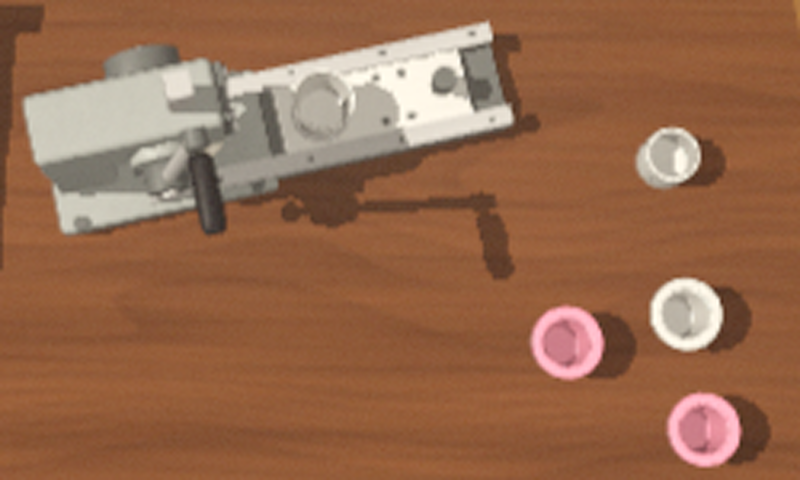

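View pics/scenec.png

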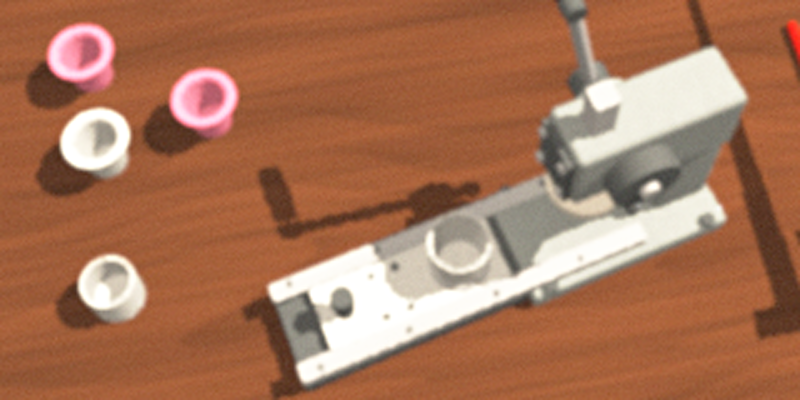

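The crops confirm it: the grey cup at crop (686,314) has a wide flat lip and is the liner. The cup at (668,157) is straight and has no lip, so it is the plain beaker. Next, rough positions.

```bash
cat > h.py <<'E'
from bench import manip, effector, viewer
import cv2, numpy as np
from scipy.spatial.transform import Rotation as R
def ray(c,u,v):
    f=240/np.tan(np.radians(c["vfov"])/2)
    d=R.from_quat(c["attitude"]).apply([(u-c["cx"])/f,(v-c["cy"])/f,1.]); return np.array(c["eye"]),d
def plane(c,u,v,z):
    e,d=ray(c,u,v); return e+d*(z-e[2])/d[2]
def tri(a,b):
    A=np.zeros((3,3));y=np.zeros(3)
    for e,d in(a,b):
        d=d/np.linalg.norm(d);P=np.eye(3)-np.outer(d,d);A+=P;y+=P@e
    return np.linalg.solve(A,y)
def down(yaw):  # tool z down, tool y (closing line) along world angle yaw
    y=np.array([np.cos(yaw),np.sin(yaw),0]);z=np.array([0,0,-1.]);return R.from_matrix(np.c_[np.cross(y,z),y,z]).as_quat()
def snap(name,path):
    c=viewer.get_calibration(name);im=viewer.get_image(name)[:,:,::-1].copy();cv2.imwrite(path,im);return c,im
E
python3 - <<'E'
from h import *
T=viewer.get_calibration("top");S=viewer.get_calibration("scene")
t=lambda u,v:(u/3.2+240,v/3.2+190)
s=lambda u,v:(u/2.5+140,v/2.5+215)
for n,a,b,z in [("liner",(686,314),(96,139),.054),("beaker",(675,152),(108,278),.046),("shellrim",(325,106),(459,245),.095),("knobtop",(444,77),(342,298),.077),("pink",(568,342),(204,98),.054)]:
    print(n,plane(T,*t(*a),z).round(4),plane(S,*s(*b),z).round(4),tri(ray(T,*t(*a)),ray(S,*s(*b))).round(4))
h=(207,192);print("handle top",plane(T,*t(*h),.338), plane(S,361,204,.338))
# bed edge corners, top ends
for p in [(490,24),(512,122)]: print("corner",plane(T,*t(*p),.03).round(4))
c=viewer.get_calibration("wrist");tc=manip.current_tool_pos();Rt=R.from_quat(manip.current_tcp_rot())
print(c,"in tool",Rt.inv().apply(c["eye"]-tc),(Rt.inv()*R.from_quat(c["attitude"])).as_euler("xyz",degrees=True))
E
```

```text
liner [ 0.4381 -0.36    0.054 ] [ 0.4439 -0.3542  0.054 ] [ 0.4387 -0.3594  0.0452]
beaker [ 0.595  -0.3542  0.046 ] [ 0.5935 -0.3457  0.046 ] [ 0.5942 -0.3494  0.0484]
shellrim [ 0.6217 -0.0142  0.095 ] [ 0.6347 -0.0075  0.095 ] [ 0.6265 -0.0106  0.0755]
knobtop [ 0.6565 -0.1276  0.077 ] [ 0.6616 -0.1225  0.077 ] [ 0.6585 -0.1256  0.0692]
pink [ 0.4091 -0.2483  0.054 ] [ 0.414  -0.2422  0.054 ] [ 0.4096 -0.2464  0.0472]
handle top [0.49879376 0.08562013 0.338     ] [0.50819262 0.09188202 0.338     ]
corner [ 0.722  -0.1776  0.03  ]
corner [ 0.624  -0.1992  0.03  ]
{'vfov': 66.11838733990352, 'cx': 317.22707269238384, 'cy': 234.4058019240602, 'eye': array([ 0.24968708, -0.60477262,  0.38395919]), 'attitude': array([ 0.78658237, -0.59936883, -0.09052961,  0.11768419])} in tool [ 0.08016727 -0.00027205 -0.15820464] [-1.70812149e+01  2.73416408e-02  9.00298007e+01]
```

```bash
python3 - <<'E'
from h import *
phi=np.radians(15)
for n,p in [("liner",[.438,-.358,.25]),("press",[.64,-.07,.29])]:
    best=None
    for yaw in (phi,phi+np.pi):
        q=manip.solve_ik(p,down(yaw)); print(n,yaw,None if q is None else np.round(q,2))
    yaw=phi+np.pi if q is not None else phi
    manip.move_pose(p,down(yaw)); c,im=snap("wrist",f"pics/w_{n}.png"); np.save(f"pics/w_{n}.npy",c,allow_pickle=True)
    print(manip.current_clock(),manip.current_tool_pos(),c["eye"])
E
python3 -c "
import cv2,numpy as np
a=cv2.imread('pics/w_liner.png');b=cv2.imread('pics/w_press.png')
cv2.imwrite('pics/wb.png',np.hstack([cv2.resize(a,(400,300)),cv2.resize(b,(400,300))]))"
```

```text
liner 0.2617993877991494 [ 1.32  0.42 -0.88  1.73  0.35  1.16  0.6 ]
liner 3.4033920413889427 [ 0.89  0.31 -0.31  1.74  0.1   1.1  -2.33]
1.9917 [ 0.43745979 -0.3587465   0.24985928] [ 0.45850792 -0.43530464  0.40810259]
press 0.2617993877991494 [ 0.72  0.58 -0.98  1.48  0.49  1.34 -0.04]
press 3.4033920413889427 [-0.41  0.47  0.68  1.52 -0.31  1.25 -2.57]
3.4583 [ 0.63919923 -0.07239335  0.28979377] [ 0.66019384 -0.14850658  0.44795821]
```

View pics/wb.png

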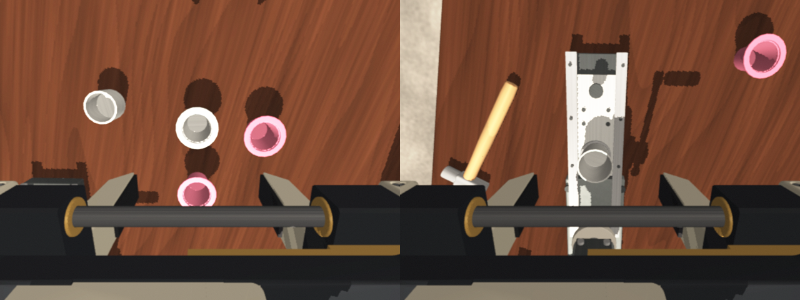

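View pics/w_press.png

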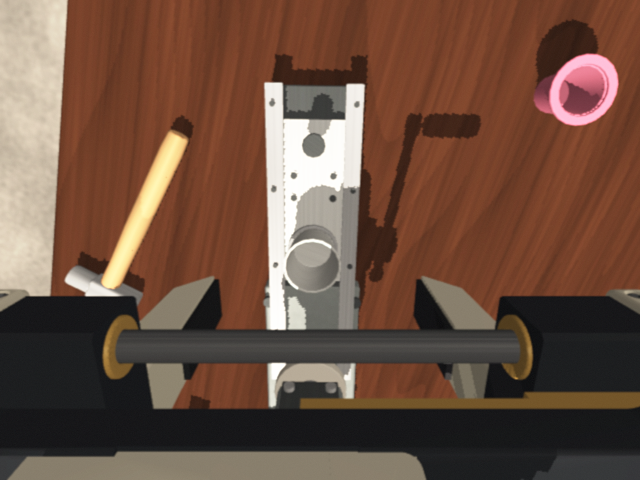

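The wrist views show the liner's lip ring at full-size (315,205). The shell rim is at about (312,265) and the knob at (314,145), with the bed edges at columns 265 and 363. I'll refine these with masks and fits.

```bash
python3 - <<'E'
from h import *
L=np.load("pics/w_liner.npy",allow_pickle=True).item();P=np.load("pics/w_press.npy",allow_pickle=True).item()
im=cv2.imread("pics/w_liner.png");hsv=cv2.cvtColor(im,cv2.COLOR_BGR2HSV)
m=((hsv[...,1]<45)&(hsv[...,2]>150)).astype(np.uint8)
m[:150]=0;m[255:]=0;m[:,:265]=0;m[:,365:]=0
c=max(cv2.findContours(m,cv2.RETR_EXTERNAL,cv2.CHAIN_APPROX_NONE)[0],key=cv2.contourArea)
e=cv2.fitEllipse(cv2.convexHull(c));print("liner",e)
l=plane(L,*e[0],.054);print(l, "diam",[np.linalg.norm(plane(L,e[0][0]+s/2,e[0][1],.054)-l)*2 for s in e[1]])
im=cv2.imread("pics/w_press.png");g=cv2.cvtColor(im,cv2.COLOR_BGR2GRAY)
k=(g<130).astype(np.uint8);k[:130]=0;k[163:]=0;k[:,:295]=0;k[:,335:]=0
c=max(cv2.findContours(k,cv2.RETR_EXTERNAL,cv2.CHAIN_APPROX_NONE)[0],key=cv2.contourArea)
ek=cv2.fitEllipse(c);kn=plane(P,*ek[0],.077);print("knob",ek,kn,"diam",[np.linalg.norm(plane(P,ek[0][0]+s/2,ek[0][1],.077)-kn)*2 for s in ek[1]])
r=cv2.HoughCircles(cv2.GaussianBlur(g[225:305,270:355],(3,3),0),cv2.HOUGH_GRADIENT,1.,5,param1=120,param2=12,minRadius=24,maxRadius=38)
for x,y,a in r[0][:5]:
    s=plane(P,x+270,y+225,.095);d=s-kn;print("rim",x+270,y+225,a,s.round(4),"R",a*np.linalg.norm(plane(P,313,265,.095)-plane(P,312,265,.095)),"d",np.hypot(*d[:2]),np.degrees(np.arctan2(-d[0],d[1])))
# bed outer edges
for z in(.03,):
  for pts in([(265,90),(268,290)],[(364,90),(357,290)]):
    a,b=[plane(P,*p,z) for p in pts];print("edge",a.round(4),b.round(4),np.degrees(np.arctan2(-(b-a)[0],(b-a)[1])))
cv2.imwrite("pics/rc.png",cv2.resize(im[75:310,235:395],None,fx=2.5,fy=2.5,interpolation=cv2.INTER_CUBIC))
E
```

```text
liner ((314.9255065917969, 204.4091796875), (67.39013671875, 67.86924743652344), 100.24223327636719)
[ 0.44061888 -0.35933031  0.054     ] diam [np.float64(0.06604946318753599), np.float64(0.06651903609381125)]
knob ((313.1872863769531, 144.43385314941406), (20.3427791595459, 22.725740432739258), 5.84961462020874) [ 0.65828197 -0.12661174  0.077     ] diam [np.float64(0.01991613801606401), np.float64(0.022249159197066094)]
rim 311.5 263.5 26.4 [ 0.63   -0.0122  0.095 ] R 0.027122673164047307 d 0.11785467941480979 13.901728574746599
rim 317.5 260.5 33.0 [ 0.6249 -0.017   0.095 ] R 0.033903341944949233 d 0.11462679318804664 16.952712114678466
rim 307.5 256.5 34.1 [ 0.6358 -0.0186  0.095 ] R 0.03503345177546589 d 0.11034654919788846 11.736079849983723
rim 310.5 272.5 30.8 [ 0.6285 -0.0023  0.095 ] R 0.03164311836479512 d 0.12784947118398643 13.491283400001633
rim 308.5 267.5 25.2 [ 0.6318 -0.0071  0.095 ] R 0.02588982554178539 d 0.122356575338671 12.47988677755556
edge [ 0.7215 -0.165   0.03  ] [0.6678 0.0609 0.03  ] 13.38132203526264
edge [ 0.6202 -0.1919  0.03  ] [0.5608 0.0326 0.03  ] 14.824310824398175
```

View pics/rc.png

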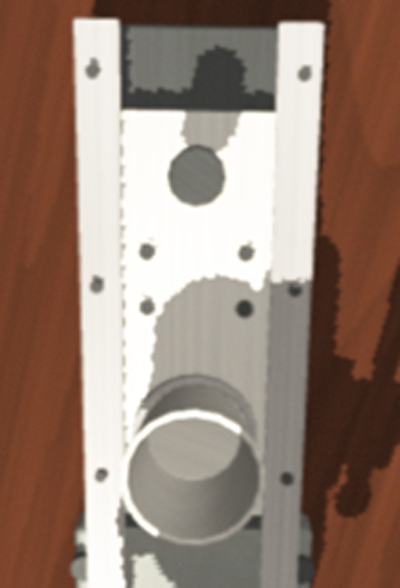

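Measurements: press yaw is about 14.1°. The shell is at (0.629, -0.010), 120.0 mm from the knob as it should be, and its rim radius comes out at 30 mm. The liner lip measures 66 mm at (0.4406, -0.3593). Picking it now.

```bash
cat >> h.py <<'E'
phi=np.radians(14.1); PX=np.array([np.cos(phi),np.sin(phi),0]); PY=np.array([-np.sin(phi),np.cos(phi),0])
shell=np.array([.629,-.0102,.037]); knob=np.array([.6583,-.1266,.068]); liner=np.array([.4406,-.3593,0]); ram=shell*[1,1,0]+.130*PY
def F(n=5):
    f=[]
    for _ in range(n): f.append(manip.current_force()); manip.sleep(.02)
    return np.mean(f,0)
def st(s=""): print(s,round(manip.current_clock(),2),np.round(manip.current_tool_pos(),4),"F",F().round(2),"gap",round(manip.current_finger_gap(),4),"gf",round(manip.current_gripper_force(),1))
E
python3 - <<'E'
from h import *
o=down(phi+np.pi+.4)
manip.move_pose(liner+[0,0,.13],o); manip.servo_line(liner+[0,0,.033],vel=.15); st("at")
effector.close(20); manip.sleep(.2); st("grip")
manip.servo_line(liner+[0,0,.17],vel=.2); st("lift")
manip.move_pose(shell*[1,1,0]+[0,0,.17],o); st("over"); print(np.round(manip.current_q(),2))
snap("wrist","pics/over.png"); np.save("pics/over.npy",viewer.get_calibration("wrist"),allow_pickle=True)
E
```

```text
at 5.69 [ 0.4412 -0.3598  0.0336] F [0.13 0.27 0.29] gap 0.0918 gf 0.0
grip 6.51 [ 0.4408 -0.3594  0.0332] F [0.05 0.34 4.08] gap 0.0665 gf 20.0
lift 7.42 [ 0.4399 -0.3584  0.1688] F [-0.12  0.26 -1.71] gap 0.0666 gf 20.0
over 8.98 [ 0.6286 -0.0128  0.1701] F [-0.25 -0.18 -1.46] gap 0.0663 gf 20.0
[-0.49  0.56  0.66  1.69 -0.39  1.03 -2.21]
```

View pics/over.png

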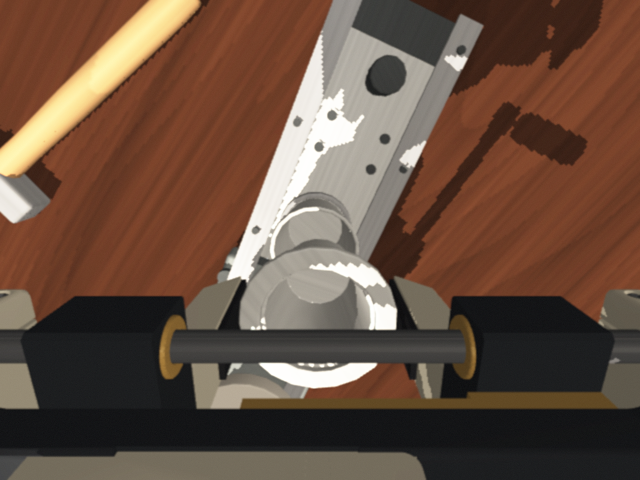

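The liner is held level, and the shell rim (columns 270 to 357) is visible below it. Lowering with force checks.

```bash
python3 - <<'E'
from h import *
c=np.load("pics/over.npy",allow_pickle=True).item(); print("knob chk",plane(c,386,75,.077).round(4))
T=shell*[1,1,0]
manip.servo_line(T+[0,0,.14],vel=.1); manip.sleep(.3); p=manip.current_tool_pos(); T=T+(T-p)*[1,1,0]; st("hi"); f0=F()
for z in (.125,.11,.1,.095,.09,.086,.083,.081,.079,.0775,.076,.0745):
    manip.servo_line(T+[0,0,z],vel=.06); manip.sleep(.1); d=F()-f0; print(z,manip.current_tool_pos().round(4),d.round(2))
    if d[2]>8 or np.hypot(*d[:2])>8: break
snap("wrist","pics/low.png")
E
```

```text
knob chk [ 0.6589 -0.1243  0.077 ]
hi 9.87 [ 0.6294 -0.0102  0.1405] F [ 0.14 -0.18 -1.16] gap 0.0663 gf 20.0
0.125 [ 0.6288 -0.0103  0.1252] [ 0.   -0.03  0.11]
0.11 [ 0.6288 -0.0103  0.1102] [-0.19  0.43 -0.16]
0.1 [ 0.6287 -0.0103  0.1001] [-0.39  0.08  0.29]
0.095 [ 0.6287 -0.0102  0.095 ] [-0.17 -0.15 -0.1 ]
0.09 [ 0.6286 -0.0103  0.09  ] [-0.26  0.01 -0.11]
0.086 [ 0.6287 -0.0103  0.086 ] [-0.34 -0.25 -0.03]
0.083 [ 0.6286 -0.0102  0.083 ] [0.16 0.23 0.23]
0.081 [ 0.6286 -0.0102  0.081 ] [-0.15  0.4   0.19]
0.079 [ 0.6286 -0.0102  0.079 ] [-0.28 -0.05  0.03]
0.0775 [ 0.629  -0.0102  0.0785] [-1.75  0.18  6.71]
0.076 [ 0.629  -0.0103  0.0781] [-5.64  0.69 15.57]
```

The lip landed at TCP z 0.0783, against the expected 0.078. Now release, check, and go on to the knob.

```bash
python3 - <<'E'
from h import *
p=manip.current_tool_pos(); manip.servo_line([p[0],p[1],.0783],vel=.05)
effector.open_jaws(); manip.sleep(.1); st("open")
manip.servo_line([p[0],p[1],.16],vel=.2)
for a in (.1,.2,.3,.4):
    o=down(phi+np.pi+a); k=knob*[1,1,0]+[0,0,.049]
    if manip.solve_ik(k+[0,0,.08],o) is not None and manip.solve_ik(k,o) is not None and manip.solve_ik(k+.13*PY,o) is not None: break
print(a)
manip.move_pose(k+[0,0,.1],o); manip.sleep(.2); st("above knob")
c,im=snap("wrist","pics/nest.png"); np.save("pics/nest.npy",c,allow_pickle=True)
cv2.imwrite("pics/nestc.png",im)
E
```

```text
open 16.2 [ 0.629  -0.0103  0.0783] F [-0.   -0.28  0.34] gap 0.0919 gf 0.0
0.1
above knob 17.59 [ 0.6583 -0.1244  0.1483] F [ 0.17 -0.07 -0.29] gap 0.0917 gf 0.0
```

View pics/nestc.png

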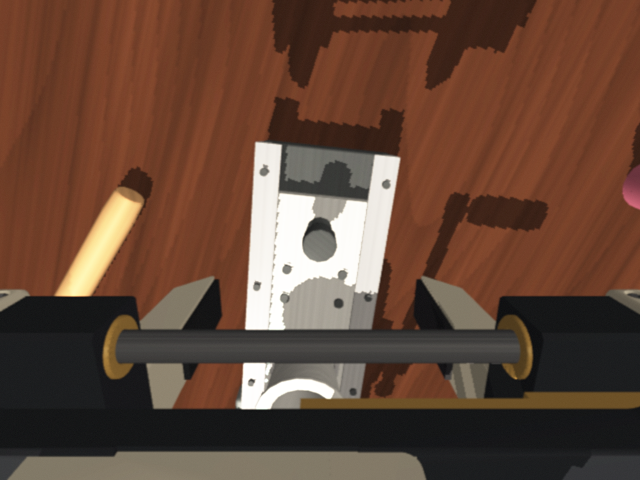

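The knob is at (319,242), between the fingers, and the liner is seated in the shell behind the gripper at about (303,390). Next I grip the knob and push it in.

```bash
python3 - <<'E'
from h import *
c=np.load("pics/nest.npy",allow_pickle=True).item(); k=plane(c,319,243,.077); print("knob",k.round(4))
k=(k+knob)/2; k[2]=.049
manip.servo_line(k+[0,0,.05],vel=.15); manip.servo_line(k,vel=.1); st("at"); f0=F()
effector.close(15); manip.sleep(.2); st("grip")
s=manip.current_tool_pos()
for d in (.04,.08,.11,.12,.124,.127,.129,.131,.133,.135):
    manip.servo_line(k+d*PY,vel=.06); manip.sleep(.05); f=F()-f0; q=manip.current_tool_pos()-s
    print(d,"moved y,x",round(q@PY,4),round(q@PX,4),"Fy",round(f@PY,2),"Fx",round(f@PX,2),"Fz",round(f[2],1))
    if f@PY<-9 and d>.12: break
    if abs(f@PY)>25 or abs(f@PX)>25: break
E
```

```text
knob [ 0.6589 -0.1277  0.077 ]
at 18.86 [ 0.6584 -0.1274  0.0486] F [-0.08 -0.28  0.33] gap 0.0917 gf 0.0
grip 20.29 [ 0.6582 -0.1272  0.0489] F [-2.37  0.01  1.35] gap 0.0236 gf 15.0
0.04 moved y,x 0.0421 0.0001 Fy 2.16 Fx -5.49 Fz 3.7
0.08 moved y,x 0.0833 0.0002 Fy 1.06 Fx -5.7 Fz 3.3
0.11 moved y,x 0.1138 0.0003 Fy 1.59 Fx -5.72 Fz 3.6
0.12 moved y,x 0.1235 0.0002 Fy 1.81 Fx -5.63 Fz 3.5
0.124 moved y,x 0.1266 0.0002 Fy 0.86 Fx -5.63 Fz 3.3
0.127 moved y,x 0.1289 0.0003 Fy -0.4 Fx -5.36 Fz 2.4
0.129 moved y,x 0.1301 0.0003 Fy -1.47 Fx -5.58 Fz 1.8
0.131 moved y,x 0.1301 0.0003 Fy -5.12 Fx -4.27 Fz -0.6
0.133 moved y,x 0.1301 0.0003 Fy -9.03 Fx -3.55 Fz -2.5
```

The carriage is at its stop, with 130.1 mm moved and the force rising there. Next I release it and move over the lever handle.

```bash
cat >> h.py <<'E'
piv=ram+[0,0,.190]-.104*PX+.027*PY   # pivot, at handle-middle x
def hand(a):
    th=np.radians(78)-a; return piv-.150*np.cos(th)*PY+[0,0,.150*np.sin(th)]
def tcp(a): return hand(a)-[0,0,.019]
def ang(p):
    d=p+[0,0,.019]-piv; return np.radians(78)-np.arctan2(d[2],-d@PY), np.hypot(d[2],d@PY)
def tang(a):
    th=np.radians(78)-a; return -np.sin(th)*PY-np.array([0,0,np.cos(th)])
E
python3 - <<'E'
from h import *
p=manip.current_tool_pos(); manip.servo_line([p[0],p[1],.049],vel=.05); effector.open_jaws(); st("rel")
manip.servo_line([p[0],p[1],.16],vel=.15); manip.servo_line([p[0],p[1],.40],vel=.25)
print(hand(0))
for yaw in (phi-np.pi/2,phi+np.pi/2):
    o=down(yaw); print(yaw,[None if (q:=manip.solve_ik(tcp(a)+[0,0,z],o)) is None else np.round(q,2) for a,z in((0,.1),(0,0),(.5,0),(1.,0))])
E
```

```text
rel 26.85 [ 0.6267 -0.0011  0.049 ] F [ 0.08 -0.01 -0.32] gap 0.0918 gf 0.0
[0.49748331 0.08648679 0.33672214]
-1.324704902263696 [array([-0.89,  0.08,  0.72,  1.66, -0.05,  1.42, -1.49]), array([-0.86,  0.14,  0.71,  1.82, -0.1 ,  1.21, -1.45]), array([-0.71,  0.2 ,  0.7 ,  1.85, -0.14,  1.14, -1.28]), array([-0.58,  0.29,  0.67,  1.9 , -0.21,  1.02, -1.14])]
1.816887751326097 [array([ 0.86,  0.25, -1.29,  1.61,  0.24,  1.46,  1.37]), array([ 0.83,  0.36, -1.29,  1.78,  0.36,  1.28,  1.27]), array([ 0.92,  0.44, -1.29,  1.8 ,  0.44,  1.24,  1.32]), array([ 0.96,  0.58, -1.29,  1.85,  0.6 ,  1.19,  1.28])]
```

```bash
python3 - <<'E'
from h import *
o=down(phi-np.pi/2)
manip.move_pose(tcp(0)+[0,0,.085],o); manip.sleep(.1); st("above")
f0=F(); np.save("f0.npy",f0)
for z in (.05,.025,0):
    manip.servo_line(tcp(0)+[0,0,z],vel=.12); f=F()-f0; print(z,f.round(2))
    if np.linalg.norm(f)>10: raise SystemExit("contact")
effector.close(25); manip.sleep(.2); st("grip"); print(ang(manip.current_tool_pos()))
c,im=snap("wrist","pics/lev.png")
E
```

```text
above 30.02 [0.4979 0.0858 0.4023] F [-0.1  -0.05 -0.18] gap 0.0918 gf 0.0
0.05 [ 0.79 -0.03 -0.4 ]
0.025 [ 0.51 -0.    0.03]
0 [ 0.37 -0.08 -0.01]
grip 32.91 [0.4973 0.0871 0.3177] F [-1.51  2.83  1.06] gap 0.0201 gf 25.0
(np.float64(-0.002881405488437405), np.float64(0.1499268176353492))
```

View pics/lev.png

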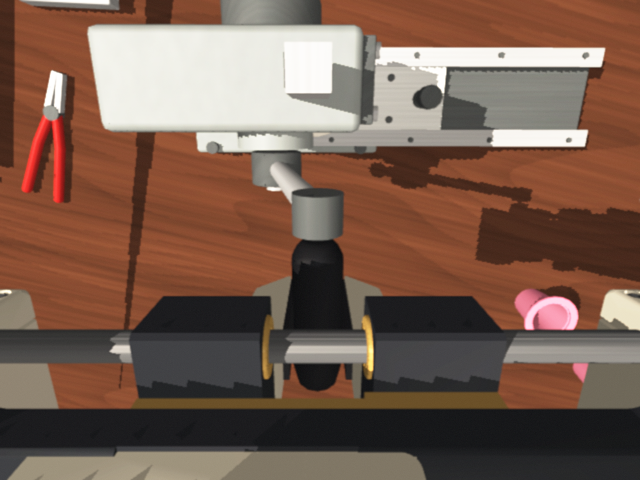

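The handle (318,310) is pinched squarely and the carriage is in, with the knob at (428,97). Pulling the lever down its arc, with the platen contact watched through the tangential force.

```bash
python3 - <<'E'
from h import *
f0=np.load("f0.npy")
def rd(a):
    x,r=ang(manip.current_tool_pos()); f=F(8)-f0; t=-f@tang(x); rr=np.cross(PX,tang(x))
    print(round(manip.current_clock(),1),"cmd",round(a,3),"ang",round(x,3),"r",round(r,4),"Ft",round(t,2),"Frad",round(f@rr,2),"Fx",round(f@PX,2),"gap",round(manip.current_finger_gap(),4)); return x,t
for a in np.arange(.1,.81,.1):
    manip.servo_line(tcp(a),vel=.1)
    if a>.55 or a<.15: rd(a)
b=[]
for a in np.arange(.83,1.1,.02):
    manip.servo_line(tcp(a),vel=.05); manip.sleep(.1); x,t=rd(a)
    if a<.9: b.append(t)
    elif t-np.mean(b)>3: break
print("base",np.mean(b)); np.save("base.npy",np.mean(b)); np.save("a.npy",a)
E
```

```text
33.5 cmd 0.1 ang 0.101 r 0.1498 Ft 3.42 Frad 1.4 Fx -0.14 gap 0.0204
35.1 cmd 0.6 ang 0.596 r 0.1495 Ft 3.97 Frad 3.84 Fx -1.04 gap 0.0203
35.5 cmd 0.7 ang 0.696 r 0.1495 Ft 3.77 Frad 3.73 Fx -1.27 gap 0.0205
36.0 cmd 0.8 ang 0.796 r 0.1494 Ft 4.16 Frad 4.27 Fx -1.17 gap 0.0202
36.5 cmd 0.83 ang 0.824 r 0.1494 Ft 4.1 Frad 4.05 Fx -1.59 gap 0.02
36.9 cmd 0.85 ang 0.844 r 0.1494 Ft 4.29 Frad 4.31 Fx -1.37 gap 0.0203
37.4 cmd 0.87 ang 0.864 r 0.1494 Ft 3.95 Frad 4.34 Fx -1.56 gap 0.0201
37.9 cmd 0.89 ang 0.884 r 0.1494 Ft 4.19 Frad 3.94 Fx -1.65 gap 0.0199
38.4 cmd 0.91 ang 0.904 r 0.1494 Ft 3.95 Frad 4.23 Fx -1.29 gap 0.0202
38.9 cmd 0.93 ang 0.923 r 0.1494 Ft 4.53 Frad 3.89 Fx -1.53 gap 0.0203
39.4 cmd 0.95 ang 0.94 r 0.1493 Ft 8.84 Frad 3.46 Fx -3.08 gap 0.0199
base 4.131784696656063
```

Contact came at 0.94 rad, as expected. About 6.8 N above base gives roughly 64 N at the platen.

```bash
python3 - <<'E'
from h import *
f0=np.load("f0.npy");b=float(np.load("base.npy"));a=float(np.load("a.npy"))
def ft():
    manip.sleep(.2); x,r=ang(manip.current_tool_pos()); return x,-(F(15)-f0)@tang(x)-b
x,t=ft(); print(x,t)
for _ in range(8):
    if t>6.2: break
    a+=.003; manip.servo_line(tcp(a),vel=.03); x,t=ft(); print(round(a,4),round(x,4),round(t,2),"platen",round(9.4*t,0))
manip.sleep(1.5); x,t=ft(); print("hold",x,t,9.4*t,manip.current_clock())
if 5<t<9: print(manip.hand_in())
E
```

```text
0.9396209843324594 4.622733423367653
0.953 0.9421 5.68 platen 53.0
0.956 0.9444 6.68 platen 63.0
hold 0.9443935658067959 6.327343780692838 59.47703153851268 43.1583
the job is handed in; nothing more can be done
None
```

The job is handed in at about 43 s: the liner is seated in the shell, the carriage is at its stop, and the arm is still holding the lever with about 60 N at the platen, estimated from the handle force.

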